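Set the air valve of the loaded filament dryer

ROBOT

A 6-joint arm with a two-finger parallel gripper is mounted at the origin on the work surface. World frame = base frame: x ahead of the robot, y to its left, z up, the work surface at z = 0. Lengths are in m, angles in rad, forces in N, time in s.
With the tool pointing down it reaches from about 0.275 to 0.825 m from the base axis. Payload 5.2 kg.
Tool frame: the origin (TCP) lies midway between the tips of the shut fingers; the grasp point (between the pads) lies 19 mm behind it (manip.grip_point_offset is the distance from the TCP to the grasp point, in m); x points along the fingers, y is the direction in which the jaws open and shut, and the axes are right-handed (so a half turn about x gives the same grasp; the last joint's range is limited). The gripper opens to 93 mm and grips with 3 to 60 N. Pads are 15 mm wide; open, the fingers measure 128 mm over their backs; the gripper's body (75 mm by 188 mm) begins 65 mm behind the grasp point.
Start: joints at [-0.203, 0.259, 1.535, -0, 1.348, -0.203], TCP at [0.55, 0, 0.219] pointing down, gripper open.
Joint ranges: [-3.14, 3.14], [-0.91, 2.08], [0.19, 2.58], [-1.22, 4.36], [0.22, 2.71], [-3.12, 3.12]. Speed limits (rad/s): [2.57, 2.57, 3.14, 3.14, 3.14, 3.14].

INTERFACE

Orientations are given as a unit quaternion [x, y, z, w].
In Python, from rig import readout, optics, manip gives the robot as it stands.
- The arm moves only by the tool send_rows, never from a script. Its argument "rows" is text: rows parted by semicolons, each of 7 numbers parted by spaces: the shift along the world's x, y, z in mm, then the turn, a rotation vector about the world's x, y, z in degrees, then the finger opening in mm, from 0 to 93. In form: tx ty tz rx ry rz fingers; .... A call has 1 to 5 rows; each row shifts and turns the commanded pose from where the row before left it; what a row does not reach is not made up. A row lasts 1/8 s, in which the tool goes at most 62.5 mm and 10.7 degrees, less where a joint would pass 70% of its speed; a pose out of reach is approached as far as the arm can. A call with a gripper value outside its range is refused whole. The fingers move at their own pace and stop on an object; "force" is the grip in N (left out, the last holds). Time passes only in rows, so rows that do not move let the fingers close. It gives the time, the measured TCP pose, the force and the opening at its end, in the units of the state.
- readout.get_state(): the state, without advancing time (a new reading comes with each control period).
- optics.read_camera(name): name is "scene" or "side" or "wrist"; returns the picture (400x640x3 uint8, red, green, blue); there is no depth.
- optics.camera_params(name): a dict with "fx", "fy", "cx", "cy" (pixels), "distortion" ([k1, k2, p1, p2, k3] as OpenCV has them; the pictures are not rectified), "cam_to_world" (4x4, takes a point from camera to world coordinates); the wrist camera has in their place "tool_from_camera" (4x4, takes a point from camera to tool coordinates, whose origin is the TCP and whose axes are the tool frame's). Camera axes: x right, y up, looking along -z (the intrinsics and any distortion apply to the point x, -y, -z); pixel columns grow to the right and rows downward; lengths in m; the calibration is good to about 2 mm. A picture is of the moment at which its call begins: read the wrist's pose just before it. camera_params takes no time and is no camera call.
- manip.close_job(): hands the job in, once; it reports no verdict.
The state is a dict: "time_s": time; "joint_pos": joint angles; "dq": joint speeds; "effort": joint torques, N m; "eef_pos": TCP position; "tool_rot": TCP orientation; "wrist_force": force on the tool from outside, world axes, zero at the start; "ft_torque": the same for the moment, N m; "opening": opening from 0.0 (shut) to 1.0 (fully open).
Only numpy, scipy, OpenCV 4.12 (cv2) and the standard library are available. Lean on these libraries where they do the work, as an engineer would, in place of code of your own. Each camera call takes 0.05 s, during which the arm holds its last target.

TASK

One of the two filament dryers has the spool lying on its tray: set that dryer's air valve by closing its handwheel (clockwise from above) fully to its stop and then opening it exactly two full turns. Finish while still holding the wheel's upright handle in the gripper, with the wheel at rest; do not let go. Leave the other dryer's valve, the spool and everything else where they are.

Things in the scene. Friction and masses are not known exactly. Their poses are not given: they have to be found in the camera images.
- axis_left (a point): On the upright axis of the left dryer's valve wheel, 138 mm above the table (mid-handle height). The wheel is a level dark steel three-spoke handwheel, 114 mm wide, rim bar 14 mm thick with its top 99 mm above the table, hub top 106 mm. The dryer is fixed to the table; this point's x axis runs level from the valve to the tray's centre, 195 mm away.
- valve_left (a joint): Turn of the left valve wheel in rad: 0 = fully closed against a hard stop; grows as it turns anticlockwise seen from above (opening), one turn = 6.283, up to 25.1. At the start 0.6 to 1.5 turns open. Stiff: about 4 N at the handle turns it; it stays where it is left and neither rises nor sinks. Clockwise from above closes.
- handle_left: Upright black revolving handle on the left wheel's rim: round barrel, 24 mm diameter, from 104 to 162 mm above the table, spins freely on its own axis, so a gripper can hold it and circle without turning. Origin on the barrel's axis, 138 mm above the table, 50 mm from the wheel's axis. With the valve closed it lies on the side away from the tray (-x of point axis_left).
- tray_left (a point): Centre of the top of the left dryer's round perforated tray, a low grey drum of 210 mm diameter whose top is 33 mm above the table; it lies beyond the valve as seen from the robot.
- axis_right (a point): On the upright axis of the right dryer's valve wheel, 138 mm above the table (mid-handle height). The wheel is a level dark steel three-spoke handwheel, 114 mm wide, rim bar 14 mm thick with its top 99 mm above the table, hub top 106 mm. The dryer is fixed to the table; this point's x axis runs level from the valve to the tray's centre, 195 mm away.
- valve_right (a joint): Turn of the right valve wheel in rad: 0 = fully closed against a hard stop; grows as it turns anticlockwise seen from above (opening), one turn = 6.283, up to 25.1. At the start 0.6 to 1.5 turns open. Stiff: about 4 N at the handle turns it; it stays where it is left and neither rises nor sinks. Clockwise from above closes.
- handle_right: Upright black revolving handle on the right wheel's rim: round barrel, 24 mm diameter, from 104 to 162 mm above the table, spins freely on its own axis, so a gripper can hold it and circle without turning. Origin on the barrel's axis, 138 mm above the table, 50 mm from the wheel's axis. With the valve closed it lies on the side away from the tray (-x of point axis_right).
- tray_right (a point): Centre of the top of the right dryer's round perforated tray, a low grey drum of 210 mm diameter whose top is 33 mm above the table; it lies beyond the valve as seen from the robot.
- spool: Full filament spool lying flat on one of the two trays: black flanges of 200 mm diameter, white winding, 65 mm tall. Origin at the centre of its underside. The dryer it lies on is the one to set.
- jar: Lidded jar, 68 mm diameter, 85 mm tall, standing on the tray of the other dryer. Origin at the centre of its underside. Leave alone.
- screwdriver: Black-handled screwdriver 180 mm long lying on the table between the dryers; not needed. Origin on the table under its middle.
- bracket: Grey printed angle bracket 70 x 45 x 40 mm lying on the table on the left; not needed. Origin at the centre of its underside.
- scraper: Print scraper 200 mm long with a wooden handle lying on the table on the right; not needed. Origin on the table under its middle.
There are look-alikes about, which are no part of the job. Of the things shaped like the spool, the black one is meant.

How it is judged:
On the way:
1. the valve of the dryer with the spool is closed to its stop (((horizontal distance between spool and tray_left below 0.07 m and value of joint valve_left below 0.08 rad) or (horizontal distance between spool and tray_right below 0.07 m and value of joint valve_right below 0.08 rad))), for 0.1 s.
At the end, for the whole second after the job is handed in: After being closed to its stop (within 0.08 rad), the valve of the dryer with the spool stands 12.57 rad open within 0.2 rad, at rest, its handle between the fingers (18 mm) and gripped with over 2 N; the other handle moved under 12 mm, spool and bystanders under 30 mm (((horizontal distance between spool and tray_left below 0.07 m and value of joint valve_left between 12.3664 and 12.7664 rad and velocity of joint valve_left between -0.05 and 0.05 rad/s and contact force between the fingers and handle_left above 2 N and horizontal distance between the grasp point and handle_left below 0.018 m) or (horizontal distance between spool and tray_right below 0.07 m and value of joint valve_right between 12.3664 and 12.7664 rad and velocity of joint valve_right between -0.05 and 0.05 rad/s and contact force between the fingers and handle_right above 2 N and horizontal distance between the grasp point and handle_right below 0.018 m))); the arm keeps its last pose, push and grip.
It fails at once if the valve of the dryer without the spool was turned ((horizontal distance between spool and tray_left below 0.07 m and distance of handle_right from where it was at the start of the episode above 0.012 m) or (horizontal distance between spool and tray_right below 0.07 m and distance of handle_left from where it was at the start of the episode above 0.012 m)).
It fails at once if the spool or the jar was pushed away from its place (distance of any of spool, jar from where it was at the start of the episode above 0.03 m).
It fails at once if a bystander on the table was pushed away from its place (distance of any of screwdriver, bracket, scraper from where it was at the start of the episode above 0.03 m).
It also fails if it takes over 72 s, if anything falls off the work surface, if the arm or the gripper's body presses on something with over 40 N, if the wrist force passes 120 N, or if a joint passes its speed limit or range.

## Working session

There is one attempt and no reset: what is moved stays moved. The work goes in short steps, Python scripts to look and compute and a tool call to move; the robot and the scene stay as the last step left them, time stands still between calls to the robot, and variables do not carry over. Pictures are saved under pics/ and viewed, and the job is handed in when it is done.

Besides the shell and the picture viewer there is one more tool, called after "Request:" as name(argument=value, ...), one argument or row to a line, values as JSON. send_rows: Moves the arm, as the interface text tells. Its arguments: {"type":"object","properties":{"rows":{"type":"string"},"force":{"type":"number"}},"required":["rows"]}

```bash
mkdir -p pics; ls; python3 - <<'E'
from rig import readout, optics, manip
import cv2
for n in ["scene","side","wrist"]:
    im=optics.read_camera(n); cv2.imwrite(f"pics/{n}0.png",im[:,:,::-1])
    p=optics.camera_params(n); print(n,p)
print(readout.get_state())
E
```

```text
pics
scene {'fx': 384.7830465570844, 'fy': 384.7830465570844, 'cx': 322.4447501086713, 'cy': 196.48665985736423, 'distortion': array([-0.06010303,  0.        ,  0.        ,  0.        ,  0.        ]), 'cam_to_world': array([[-0.67570164, -0.63406117,  0.37602358,  0.94238932],
       [ 0.73716164, -0.57808002,  0.34988028,  0.395649  ],
       [-0.00447378,  0.51360484,  0.85801519,  1.07982943],
       [ 0.        ,  0.        ,  0.        ,  1.        ]])}
side {'fx': 437.73752337634784, 'fy': 437.73752337634784, 'cx': 320.7475814935303, 'cy': 202.83389878424757, 'distortion': array([-0.11109412,  0.        ,  0.        ,  0.        ,  0.        ]), 'cam_to_world': array([[ 0.81477972,  0.27766937, -0.50895356, -0.09117968],
       [-0.57946969,  0.41830134, -0.69945612, -0.88238234],
       [ 0.01867842,  0.86482583,  0.50172444,  0.73417707],
       [ 0.        ,  0.        ,  0.        ,  1.        ]])}
wrist {'fx': 278.5047988760212, 'fy': 278.5047988760212, 'cx': 315.37248009969016, 'cy': 194.16344006827222, 'distortion': array([-0.03170309,  0.        ,  0.        ,  0.      
[... 352 characters left out ...]

         1.00000000e+00]])}
{'time_s': 0.15, 'joint_pos': array([-2.02816420e-01,  2.59144079e-01,  1.53580932e+00,  1.72825823e-06,
        1.34801499e+00, -2.02794944e-01]), 'dq': array([-0.00163538, -0.00396509, -0.00176419,  0.00026663, -0.00072785,
        0.00127367]), 'effort': array([ 1.84710952e-03, -4.37643743e+01, -2.84233278e+01,  7.19930883e-02,
        3.80130450e-02, -3.72983607e-06]), 'eef_pos': array([5.49585273e-01, 1.00363204e-04, 2.18034633e-01]), 'tool_rot': array([ 0.49973823,  0.5004009 , -0.50027246,  0.49958793]), 'wrist_force': array([-0.25712691, -0.44428831, -0.17747291]), 'ft_torque': array([ 0.00480579, -0.0314074 , -0.01525447]), 'opening': 0.9948024910841796}
```

View pics/scene0.png

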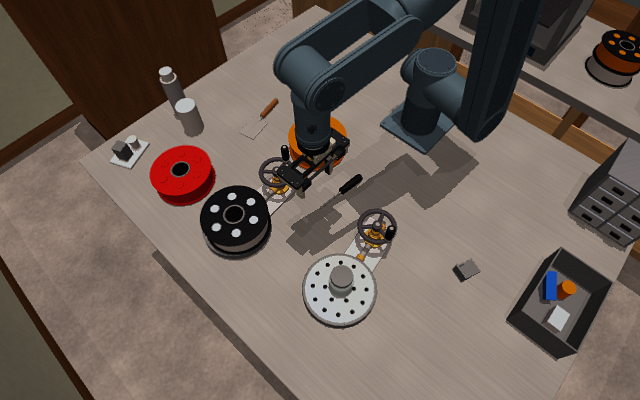

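View pics/side0.png

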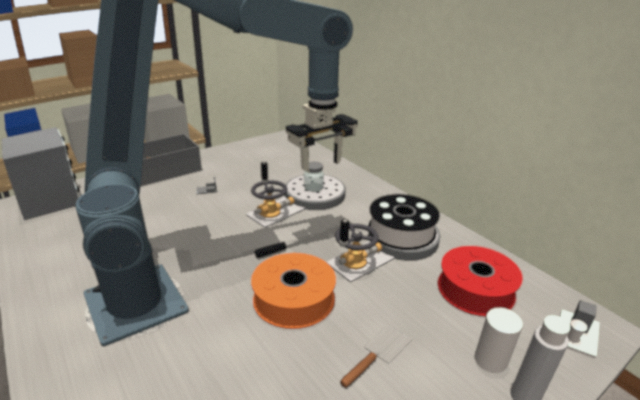

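View pics/wrist0.png

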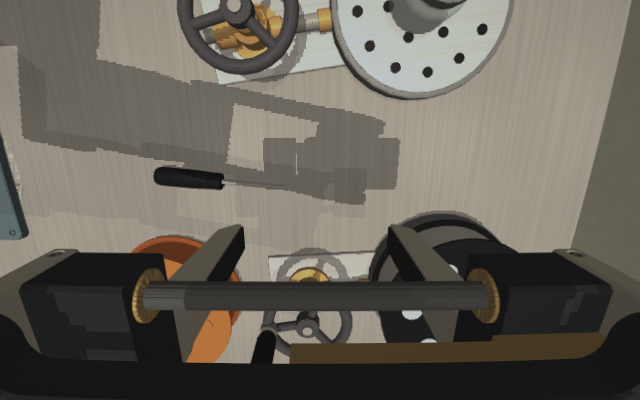

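```bash
cat > h.py <<'E'
import numpy as np, cv2
from rig import readout, optics
def ray(n,uv):
    p=optics.camera_params(n);K=np.array([[p['fx'],0,p['cx']],[0,p['fy'],p['cy']],[0,0,1]])
    q=cv2.undistortPoints(np.array([[uv]],float),K,p['distortion'])[0,0]
    T=p['cam_to_world'] if 'cam_to_world' in p else tool()@p['tool_from_camera']
    d=T[:3,:3]@np.array([q[0],-q[1],-1.]);return T[:3,3],d/np.linalg.norm(d)
def tool():
    from scipy.spatial.transform import Rotation as R
    s=readout.get_state();T=np.eye(4);T[:3,:3]=R.from_quat(s['tool_rot']).as_matrix();T[:3,3]=s['eef_pos'];return T
def onz(n,uv,z):
    o,d=ray(n,uv);return o+d*(z-o[2])/d[2]
def two(n1,u1,n2,u2):
    o1,d1=ray(n1,u1);o2,d2=ray(n2,u2)
    A=np.c_[d1,-d2];t=np.linalg.lstsq(A,o2-o1,rcond=None)[0]
    a=o1+d1*t[0];b=o2+d2*t[1];return (a+b)/2,np.linalg.norm(a-b)
def proj(n,P):
    p=optics.camera_params(n);K=np.array([[p['fx'],0,p['cx']],[0,p['fy'],p['cy']],[0,0,1]])
    T=p['cam_to_world'] if 'cam_to_world' in p else tool()@p['tool_from_camera']
    c=(np.asarray(P)-T[:3,3])@T[:3,:3];c=c*[1,-1,-1]
    return cv2.projectPoints(c.reshape(-1,1,3),np.zeros(3),np.zeros(3),K,p['distortion'])[0][:,0]
def crop(src,dst,x0,y0,x1,y1,k):
    im=cv2.imread(src)[y0:y1,x0:x1];cv2.imwrite(dst,cv2.resize(im,None,fx=k,fy=k,interpolation=cv2.INTER_CUBIC))
E
python3 - <<'E'
from h import *
crop('pics/side0.png','pics/c1.png',320,190,450,290,6)
crop('pics/scene0.png','pics/c2.png',190,130,320,230,6)
E
```

```text
(no output)
```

View pics/c1.png

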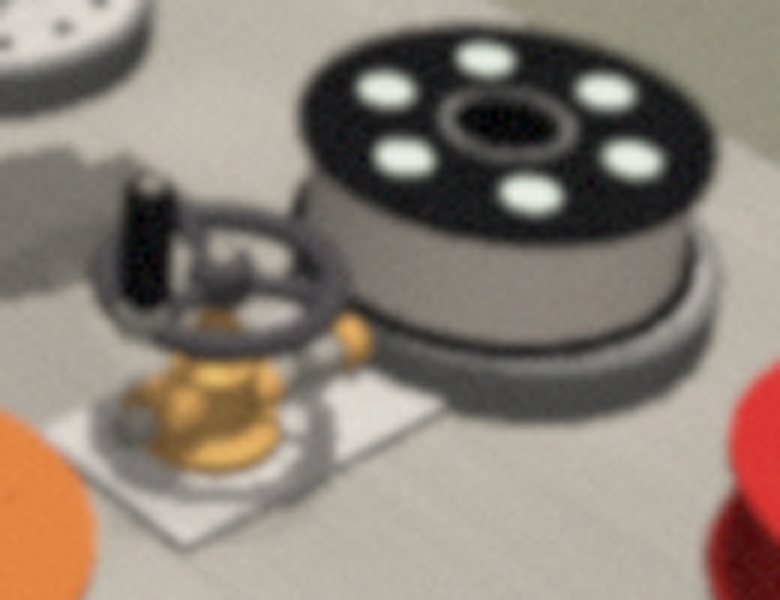

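View pics/c2.png

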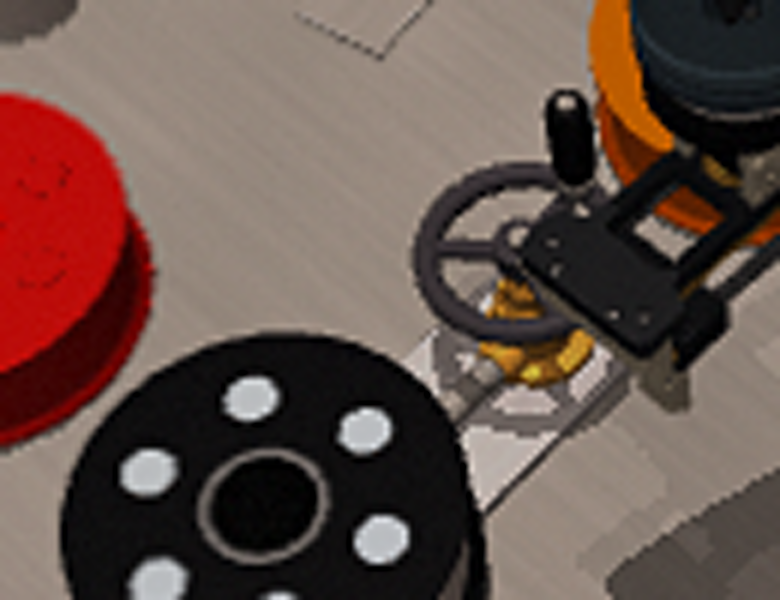

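```bash
python3 - <<'E'
from h import *
S=lambda x,y:(320-.5+x/6+.0,190-.5+y/6); C=lambda x,y:(190-.5+x/6,130-.5+y/6)
print('handle top side',onz('side',S(152,183),.162),'scene',onz('scene',C(567,100),.162),two('side',S(152,183),'scene',C(567,100)))
print('handle bottom',onz('side',S(147,305),.104),onz('scene',C(580,198),.100))
print('hub',onz('side',S(226,262),.106),onz('scene',C(516,232),.106),two('side',S(226,262),'scene',C(516,232)))
print('rim side c',onz('side',S(221,280),.092))
print('rim ext x',[onz('side',S(*q),.092) for q in[(92,275),(350,285)]])
print('spool c',onz('side',S(509,124),.098),onz('scene',C(264,504),.098))
E
```

```text
handle top side [ 0.48986505 -0.18550654  0.162     ] scene [ 0.48775847 -0.18431566  0.162     ] (array([ 0.48875424, -0.18497731,  0.16216547]), np.float64(0.0023845586127006504))
handle bottom [ 0.48810082 -0.18877836  0.104     ] [ 0.49804954 -0.17204508  0.1       ]
hub [ 0.53407072 -0.1846968   0.106     ] [ 0.53817158 -0.17766132  0.106     ] (array([ 0.53715368, -0.18025845,  0.10234947]), np.float64(0.0013355305395810054))
rim side c [ 0.53734021 -0.17868531  0.092     ]
rim ext x [array([ 0.49327729, -0.14440994,  0.092     ]), array([ 0.58135083, -0.21302098,  0.092     ])]
spool c [ 0.72841847 -0.16105344  0.098     ] [ 0.72903326 -0.15700897  0.098     ]
```

Request:
send_rows(
  rows="-20 -60 0 0 0 0 93;-20 -60 0 0 0 0 93;-20 -60 0 0 0 0 93;-1 -5 0 0 0 0 93;0 0 0 0 0 0 93",
  force=40,
)

```text
time_s: 0.78
eef_pos: [0.4895, -0.1829, 0.2184]
tool_rot: [0.501, 0.5, -0.5, 0.499]
wrist_force: [0.6, -0.2, 0.7]
opening: 0.995
```

```bash
python3 - <<'E'
from h import *
for n in ["scene","side","wrist"]:
    cv2.imwrite(f"pics/{n}1.png",optics.read_camera(n)[:,:,::-1])
crop('pics/side1.png','pics/c3.png',300,140,430,240+50,5)
print(tool().round(3)); print(readout.get_state()['joint_pos'])
print(proj('wrist',[.489,-.185,.162]),proj('wrist',[.537,-.181,.106]),proj('side',[.489,-.185,.162]))
E
```

```text
[[-0.     1.     0.002  0.49 ]
 [ 0.001  0.002 -1.    -0.181]
 [-1.    -0.    -0.001  0.219]
 [ 0.     0.     0.     1.   ]]
[-5.68438641e-01  2.09500170e-01  1.59951764e+00  4.44242695e-04
  1.33298382e+00 -5.70385694e-01]
[[314.64685458 212.60864468]] [[361.11496856 190.71950921]] [[344.42736889 220.01314251]]
```

View pics/c3.png

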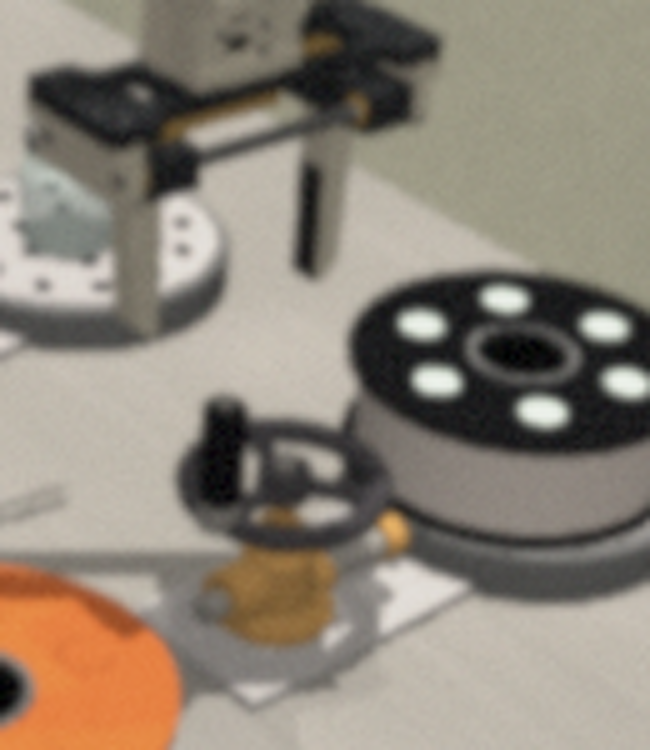

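View pics/wrist1.png

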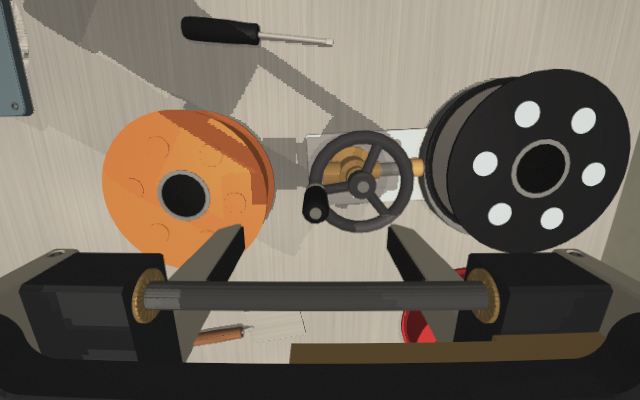

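View pics/scene1.png

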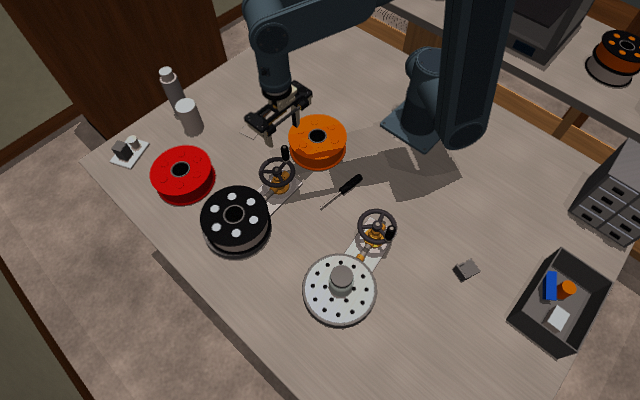

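```bash
python3 - <<'E'
from h import *
print(onz('wrist',(316,213),.162),onz('wrist',(362,186),.106), onz('wrist',(541,168),.098))
print('rim', onz('wrist',(308,181),.092),onz('wrist',(413,181),.092),onz('wrist',(361,131),.092),onz('wrist',(361,232),.092))
C=lambda x,y:(x,y)
print(onz('scene',(277,169),.106),onz('scene',(234,214),.098))
im=cv2.imread('pics/scene1.png')
crop('pics/scene1.png','pics/c4.png',230,130,330,210,7)
E
```

```text
[ 0.49014612 -0.18534928  0.162     ] [ 0.53767809 -0.17595197  0.106     ] [ 0.72955331 -0.15769064  0.098     ]
rim [ 0.4816279  -0.17407896  0.092     ] [ 0.59512361 -0.17380963  0.092     ] [ 0.53635281 -0.12122057  0.092     ] [ 0.54157677 -0.23348619  0.092     ]
[ 0.53722907 -0.17195662  0.106     ] [ 0.72913016 -0.15466837  0.098     ]
```

View pics/c4.png

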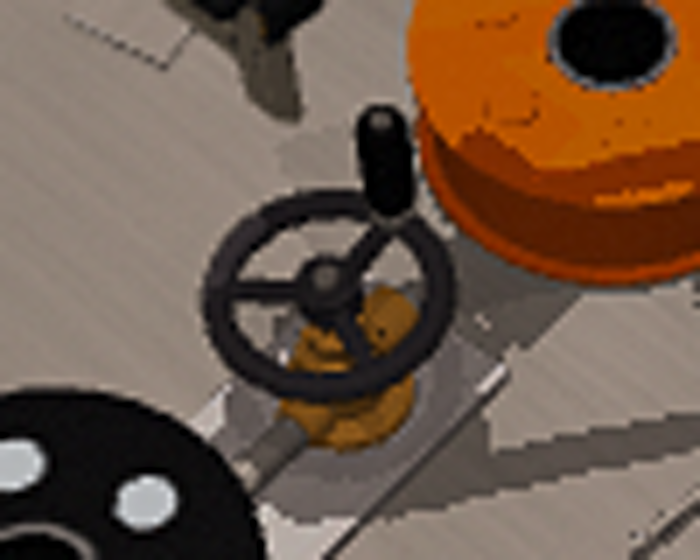

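Request:
send_rows(
  rows="0 0 -40 0 0 0 93;0 0 -40 0 0 0 93;0 0 -16 0 0 0 93;0 0 0 0 0 0 93",
  force=40,
)

```text
time_s: 1.42
eef_pos: [0.4896, -0.1817, 0.1221]
tool_rot: [0.5, 0.501, -0.5, 0.5]
wrist_force: [-0.6, 0.1, 0.3]
opening: 0.999
```

Request:
send_rows(
  rows="0 -3 0 0 0 0 93;0 0 0 0 0 0 20;0 0 0 0 0 0 20;0 0 0 0 0 0 20;0 0 0 0 0 0 20",
  force=40,
)

```text
time_s: 2.05
eef_pos: [0.4897, -0.1859, 0.1228]
tool_rot: [0.5, 0.5, -0.5, 0.5]
wrist_force: [-0.1, 0.3, -0.3]
opening: 0.619
```

Request:
send_rows(
  rows="0 0 0 0 0 0 20;0 0 0 0 0 0 20",
)

```text
time_s: 2.3
eef_pos: [0.4897, -0.1858, 0.1226]
tool_rot: [0.5, 0.5, -0.5, 0.5]
wrist_force: [-0.5, -1.1, -0.5]
opening: 0.402
```

```bash
python3 - <<'E'
from h import *
cv2.imwrite(f"pics/side2.png",optics.read_camera("side")[:,:,::-1])
crop('pics/side2.png','pics/c5.png',270,120,430,240+30,5)
s=readout.get_state();print(s['eef_pos'],s['wrist_force'],s['opening']*93)
E
```

```text
[ 0.48969818 -0.18584464  0.12261044] [ 0.69660948  0.04316799 -0.75794501] 33.09966877383936
```

View pics/c5.png

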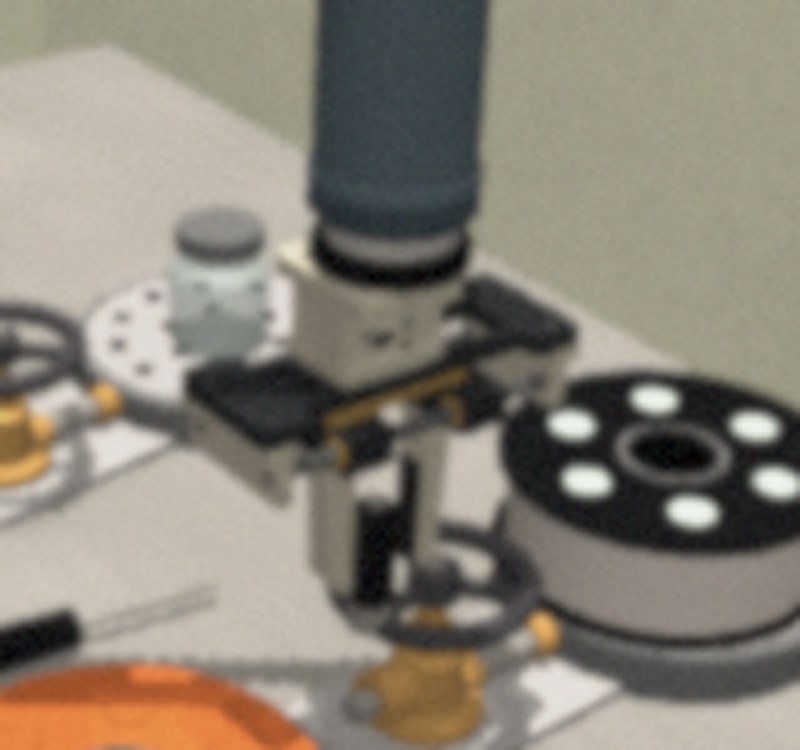

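The handle (crop ~(375,550)) is between the fingers, which are still closing at 33 mm.

Request:
send_rows(
  rows="0 0 0 0 0 0 15;0 0 0 0 0 0 15;0 0 0 0 0 0 15",
  force=40,
)

```text
time_s: 2.72
eef_pos: [0.4898, -0.1858, 0.1226]
tool_rot: [0.5, 0.5, -0.5, 0.5]
wrist_force: [1.2, 0.6, -0.5]
opening: 0.252
```

```bash
cat > plan.py <<'E'
import numpy as np
def plan(a0,step,n,r=50.,err=(0,0)):
    pos=np.array([r*np.cos(np.radians(a0)),r*np.sin(np.radians(a0))])+np.array(err)
    out=[]
    for k in range(1,n+1):
        a=np.radians(a0+step*k);t=r*np.array([np.cos(a),np.sin(a)])
        d=np.round(t-pos);pos+=d;out.append("%d %d 0 0 0 0 15"%tuple(d)+("  -> ang %.0f"%np.degrees(a)))
    return out
E
python3 -c "
from plan import *
print('\n'.join(plan(190.8,-20,18)))"
```

```text
0 17 0 0 0 0 15  -> ang 171
5 17 0 0 0 0 15  -> ang 151
11 13 0 0 0 0 15  -> ang 131
15 9 0 0 0 0 15  -> ang 111
17 3 0 0 0 0 15  -> ang 91
18 -2 0 0 0 0 15  -> ang 71
15 -9 0 0 0 0 15  -> ang 51
11 -13 0 0 0 0 15  -> ang 31
6 -16 0 0 0 0 15  -> ang 11
0 -18 0 0 0 0 15  -> ang -9
-5 -16 0 0 0 0 15  -> ang -29
-11 -13 0 0 0 0 15  -> ang -49
-15 -9 0 0 0 0 15  -> ang -69
-17 -4 0 0 0 0 15  -> ang -89
-17 3 0 0 0 0 15  -> ang -109
-15 9 0 0 0 0 15  -> ang -129
-12 13 0 0 0 0 15  -> ang -149
-6 16 0 0 0 0 15  -> ang -169
```

Request:
send_rows(
  rows="0 17 0 0 0 0 15;5 17 0 0 0 0 15;11 13 0 0 0 0 15;0 0 0 0 0 0 15",
)

```text
time_s: 3.22
eef_pos: [0.5072, -0.1388, 0.1227]
tool_rot: [0.5, 0.499, -0.5, 0.501]
wrist_force: [5.2, -0.5, -3.5]
opening: 0.252
```

Request:
send_rows(
  rows="15 9 0 0 0 0 15;17 3 0 0 0 0 15;18 -2 0 0 0 0 15;15 -9 0 0 0 0 15;0 0 0 0 0 0 15",
)

```text
time_s: 3.85
eef_pos: [0.5712, -0.1389, 0.1226]
tool_rot: [-0.5, -0.5, 0.5, -0.5]
wrist_force: [0.9, -4.8, -0.9]
opening: 0.249
```

Request:
send_rows(
  rows="11 -13 0 0 0 0 15;6 -16 0 0 0 0 15;0 -18 0 0 0 0 15;-5 -16 0 0 0 0 15;0 0 0 0 0 0 15",
)

```text
time_s: 4.47
eef_pos: [0.5828, -0.2016, 0.1227]
tool_rot: [0.5, 0.499, -0.5, 0.5]
wrist_force: [1.3, -3.4, -2.0]
opening: 0.25
```

Request:
send_rows(
  rows="-11 -13 0 0 0 0 15;-15 -9 0 0 0 0 15;-17 -4 0 0 0 0 15;-17 3 0 0 0 0 15;0 0 0 0 0 0 15",
)

```text
time_s: 5.1
eef_pos: [0.5211, -0.2239, 0.1226]
tool_rot: [-0.499, -0.5, 0.501, -0.5]
wrist_force: [-4.4, -4.0, 0.6]
opening: 0.249
```

Request:
send_rows(
  rows="-15 9 0 0 0 0 15;-12 13 0 0 0 0 15;-4 10 0 0 0 0 15;-1 5 0 0 0 0 15;0 0 0 0 0 0 15",
)

```text
time_s: 5.72
eef_pos: [0.4899, -0.1862, 0.1226]
tool_rot: [0.499, 0.501, -0.5, 0.499]
wrist_force: [-6.0, -2.3, 1.4]
opening: 0.253
```

Request:
send_rows(
  rows="0 2 0 0 0 0 15;0 2 0 0 0 0 15;0 0 0 0 0 0 15",
)

```text
time_s: 6.1
eef_pos: [0.4894, -0.1829, 0.1226]
tool_rot: [0.499, 0.501, -0.501, 0.499]
wrist_force: [-6.5, -3.9, 2.8]
opening: 0.249
```

Request:
send_rows(
  rows="0 2 0 0 0 0 15;0 0 0 0 0 0 15",
)

```text
time_s: 6.35
eef_pos: [0.4892, -0.1809, 0.1226]
tool_rot: [0.499, 0.501, -0.501, 0.499]
wrist_force: [-8.3, -4.0, 3.1]
opening: 0.248
```

Request:
send_rows(
  rows="0 2 0 0 0 0 15;0 0 0 0 0 0 15",
)

```text
time_s: 6.6
eef_pos: [0.4892, -0.1801, 0.1226]
tool_rot: [-0.498, -0.501, 0.501, -0.5]
wrist_force: [-7.3, -8.6, 2.4]
opening: 0.248
```

Request:
send_rows(
  rows="0 2 0 0 0 0 15;0 0 0 0 0 0 15",
)

```text
time_s: 6.85
eef_pos: [0.4892, -0.1801, 0.1227]
tool_rot: [-0.497, -0.5, 0.502, -0.501]
wrist_force: [-9.5, -14.0, -0.7]
opening: 0.251
```

Request:
send_rows(
  rows="0 2 0 0 0 0 15;0 0 0 0 0 0 15",
)

```text
time_s: 7.1
eef_pos: [0.4893, -0.18, 0.1227]
tool_rot: [-0.497, -0.499, 0.503, -0.501]
wrist_force: [-9.5, -20.4, -2.8]
opening: 0.252
```

Request:
send_rows(
  rows="0 2 0 0 0 0 15;0 0 0 0 0 0 15",
)

```text
time_s: 7.35
eef_pos: [0.4893, -0.1799, 0.1227]
tool_rot: [-0.496, -0.498, 0.504, -0.502]
wrist_force: [-10.2, -27.6, -4.6]
opening: 0.252
```

```bash
python3 -c "
from plan import *
print('\n'.join(plan(183,20,36)))"
```

```text
4 -17 0 0 0 0 15  -> ang 203
9 -14 0 0 0 0 15  -> ang 223
14 -11 0 0 0 0 15  -> ang 243
17 -5 0 0 0 0 15  -> ang 263
17 1 0 0 0 0 15  -> ang 283
16 7 0 0 0 0 15  -> ang 303
13 12 0 0 0 0 15  -> ang 323
8 15 0 0 0 0 15  -> ang 343
2 17 0 0 0 0 15  -> ang 363
-4 17 0 0 0 0 15  -> ang 383
-10 15 0 0 0 0 15  -> ang 403
-13 10 0 0 0 0 15  -> ang 423
-17 5 0 0 0 0 15  -> ang 443
-17 -1 0 0 0 0 15  -> ang 463
-16 -6 0 0 0 0 15  -> ang 483
-13 -12 0 0 0 0 15  -> ang 503
-8 -16 0 0 0 0 15  -> ang 523
-2 -17 0 0 0 0 15  -> ang 543
4 -17 0 0 0 0 15  -> ang 563
9 -14 0 0 0 0 15  -> ang 583
14 -11 0 0 0 0 15  -> ang 603
17 -5 0 0 0 0 15  -> ang 623
17 1 0 0 0 0 15  -> ang 643
16 7 0 0 0 0 15  -> ang 663
13 12 0 0 0 0 15  -> ang 683
8 15 0 0 0 0 15  -> ang 703
2 17 0 0 0 0 15  -> ang 723
-4 17 0 0 0 0 15  -> ang 743
-10 15 0 0 0 0 15  -> ang 763
-13 10 0 0 0 0 15  -> ang 783
-17 5 0 0 0 0 15  -> ang 803
-17 -1 0 0 0 0 15  -> ang 823
-16 -6 0 0 0 0 15  -> ang 843
-13 -12 0 0 0 0 15  -> ang 863
-8 -16 0 0 0 0 15  -> ang 883
-2 -17 0 0 0 0 15  -> ang 903
```

Request:
send_rows(
  rows="-1 -7 0 0 0 0 15;0 0 0 0 0 0 15;0 0 0 0 0 0 15",
)

```text
time_s: 7.72
eef_pos: [0.4892, -0.1801, 0.1226]
tool_rot: [-0.499, -0.5, 0.5, -0.5]
wrist_force: [-5.2, -4.9, 0.4]
opening: 0.248
```

Request:
send_rows(
  rows="4 -17 0 0 0 0 15;9 -14 0 0 0 0 15;14 -11 0 0 0 0 15;17 -5 0 0 0 0 15;0 0 0 0 0 0 15",
)

```text
time_s: 8.35
eef_pos: [0.5354, -0.2272, 0.1227]
tool_rot: [0.5, 0.499, -0.5, 0.501]
wrist_force: [3.1, -4.3, -2.2]
opening: 0.251
```

Request:
send_rows(
  rows="17 1 0 0 0 0 15;16 7 0 0 0 0 15;13 12 0 0 0 0 15;8 15 0 0 0 0 15;2 17 0 0 0 0 15",
)

```text
time_s: 8.98
eef_pos: [0.5891, -0.1747, 0.1226]
tool_rot: [-0.499, -0.5, 0.5, -0.5]
wrist_force: [-6.8, -5.3, 2.9]
opening: 0.244
```

Request:
send_rows(
  rows="-4 17 0 0 0 0 15;-10 15 0 0 0 0 15;-13 10 0 0 0 0 15;-17 5 0 0 0 0 15;-17 -1 0 0 0 0 15",
)

```text
time_s: 9.6
eef_pos: [0.5297, -0.1282, 0.1227]
tool_rot: [0.501, 0.499, -0.499, 0.501]
wrist_force: [7.6, -6.3, -6.9]
opening: 0.253
```

Request:
send_rows(
  rows="-16 -6 0 0 0 0 15;-13 -12 0 0 0 0 15;-8 -16 0 0 0 0 15;-2 -17 0 0 0 0 15;0 0 0 0 0 0 15",
)

```text
time_s: 10.22
eef_pos: [0.4892, -0.1798, 0.1226]
tool_rot: [-0.5, -0.5, 0.5, -0.5]
wrist_force: [-2.1, -2.7, 0.1]
opening: 0.245
```

One turn is done; the second follows.

Request:
send_rows(
  rows="4 -17 0 0 0 0 15;9 -14 0 0 0 0 15;14 -11 0 0 0 0 15;17 -5 0 0 0 0 15;0 0 0 0 0 0 15",
)

```text
time_s: 10.85
eef_pos: [0.5351, -0.2272, 0.1227]
tool_rot: [0.5, 0.499, -0.5, 0.501]
wrist_force: [4.1, -2.9, -2.9]
opening: 0.254
```

Request:
send_rows(
  rows="17 1 0 0 0 0 15;16 7 0 0 0 0 15;13 12 0 0 0 0 15;8 15 0 0 0 0 15;2 17 0 0 0 0 15",
)

```text
time_s: 11.48
eef_pos: [0.5891, -0.1752, 0.1226]
tool_rot: [-0.499, -0.5, 0.501, -0.5]
wrist_force: [-5.9, -5.4, 2.8]
opening: 0.252
```

Request:
send_rows(
  rows="-4 17 0 0 0 0 15;-10 15 0 0 0 0 15;-13 10 0 0 0 0 15;-17 5 0 0 0 0 15;-17 -1 0 0 0 0 15",
)

```text
time_s: 12.1
eef_pos: [0.5295, -0.1282, 0.1227]
tool_rot: [0.5, 0.499, -0.499, 0.501]
wrist_force: [5.9, -5.5, -5.9]
opening: 0.251
```

Request:
send_rows(
  rows="-16 -6 0 0 0 0 15;-13 -12 0 0 0 0 15;-8 -16 0 0 0 0 15;-2 -17 0 0 0 0 15;0 0 0 0 0 0 15",
)

```text
time_s: 12.72
eef_pos: [0.4892, -0.1803, 0.1226]
tool_rot: [-0.5, -0.5, 0.5, -0.5]
wrist_force: [-1.0, -1.8, -0.6]
opening: 0.249
```

Request:
send_rows(
  rows="0 0 0 0 0 0 15;0 0 0 0 0 0 15;0 0 0 0 0 0 15;0 0 0 0 0 0 15",
)

```text
time_s: 13.22
eef_pos: [0.4892, -0.1801, 0.1226]
tool_rot: [-0.499, -0.5, 0.5, -0.5]
wrist_force: [-3.3, -4.2, 0.5]
opening: 0.247
```

```bash
python3 - <<'E'
from h import *
for n in ["scene","side","wrist"]:
    cv2.imwrite(f"pics/{n}9.png",optics.read_camera(n)[:,:,::-1])
crop('pics/side9.png','pics/c9.png',270,120,430,270,5)
crop('pics/scene9.png','pics/d9.png',200,90,420,250,3)
s=readout.get_state();print(s['eef_pos'],s['wrist_force'],s['opening']*93,s['dq'])
E
```

```text
[ 0.48917354 -0.18008051  0.12261616] [-3.08747614 -4.64244405  0.35685683] 23.30297618793454 [-9.51232494e-04 -1.52140355e-05  1.25337718e-03 -7.79296094e-04
 -1.86821545e-03  2.12089336e-04]
```

View pics/c9.png

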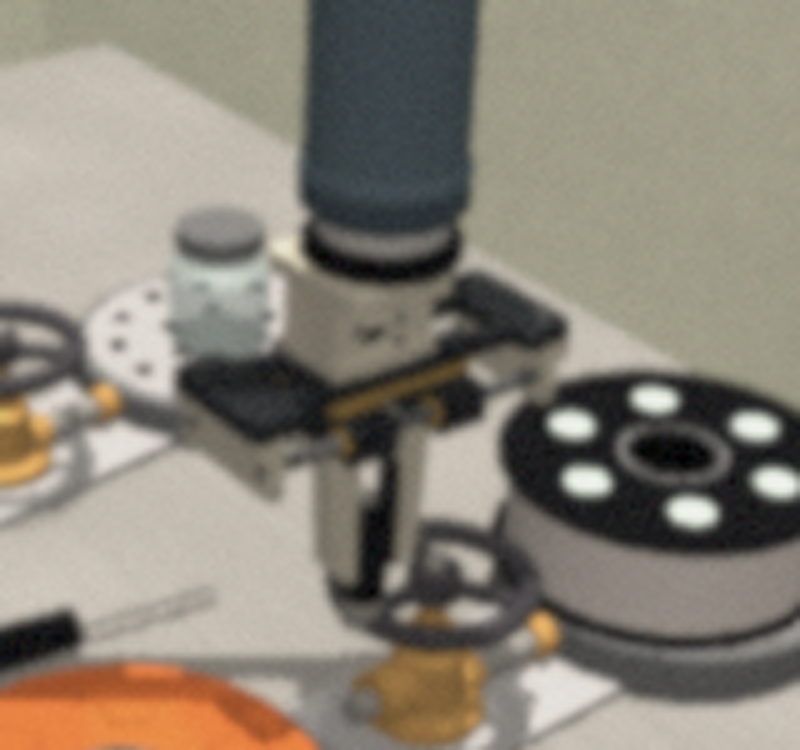

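View pics/wrist9.png

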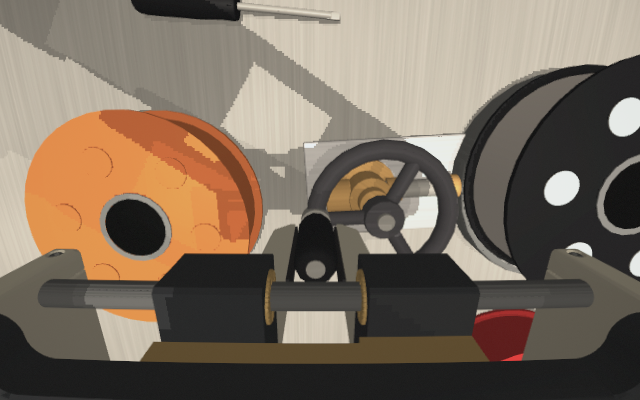

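View pics/d9.png

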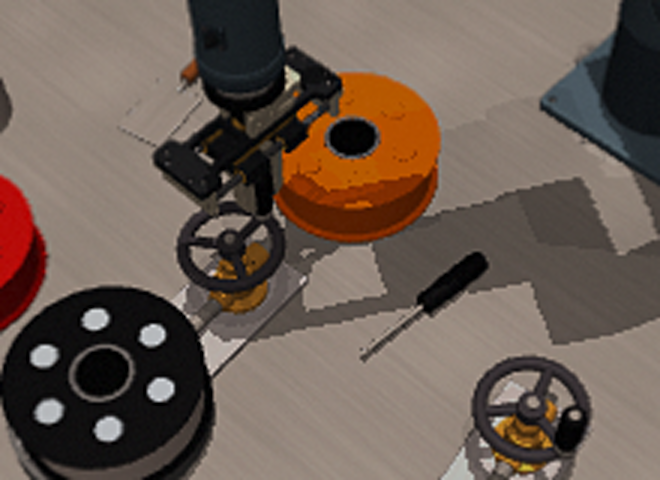

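```bash
python3 - <<'E'
from h import *
h=onz('wrist',(316,269),.162);c=onz('wrist',(387,222),.106);print(h,c,np.degrees(np.arctan2(*(h-[.5392,-.1774,0])[[1,0]])))
E
```

```text
[ 0.48909766 -0.17979025  0.162     ] [ 0.53901531 -0.17632763  0.106     ] -177.26863635705018
```

```bash
python3 -c "
from rig import manip
print(manip.close_job())"
```

```text
the job is handed in; nothing more can be done
None
```

I set the right dryer's valve, the one with the black spool on its tray: closed to its stop, then opened two full turns. The job is handed in with the handle still held. No verdict was reported, so the result rests on my own checks.

- **Closing:** I turned the wheel clockwise about one turn. At the stop, the tool held at (0.489, −0.180) m while the side force rose from about 4 to 28 N over several more small pushes.
- **Opening:** I released the pressure and circled anticlockwise exactly two turns. The tool came back to within about 0.3 mm of the stop position after each turn.
- **Final state:** The arm was at rest. The gripper was stopped at 23.3 mm on the 24 mm handle, with the grip set to 40 N. The wrist image puts the handle about 0.3 mm from the tool's axis. The clock stood at about 13.4 s of the 72 s allowed.
- **Disagreement:** The handle's angle at the stop was 183–184°, where the valve-to-tray direction predicts about 185.5°. That is roughly 0.03–0.05 rad, within my camera accuracy and inside the limits.
- **Other objects:** In the last pictures, the spool, jar, screwdriver, scraper and other valve looked unmoved. I judged these by eye. I did not look at the bracket again after the start, but the arm never went near it.

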